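# Third hand at the seal vise

## Task

Stand the green seal stone with the red-coated face in the seal vise for the carver: red face up, fully down on the bed, centred along the fixed jaw (the cork-lined one without the screw) and square to it. Press it against that jaw with a steady, gentle push of about 10 newtons, clear of the screw jaw, and finish while still holding it with the fingers and pushing, so that the carver can run up the screw. The stone is soft, so do not knock it or press it hard, and leave the other things on the bench where they are.

Things in the scene. Friction and masses are not known exactly. Their poses are not given: they have to be found in the camera images.
- seal: the seal stone to be clamped: pale green soapstone, upright square bar 30 x 30 mm, 60 mm tall, about 0.15 kg, its top end (the face) coated red with a thin pale square outline. Origin at the centre of its underside, z up towards the red face, x and y square to its flat sides. Starts standing red face up on the 3 mm mat. Any of its four sides may go to the jaw
- seal_face (a point): centre of the stone's red face, on its top end, 60 mm above its underside
- vise: the seal vise, fixed to the bench: a brown rosewood bed 190 x 110 mm (x by y), its flat top 22 mm above the origin (centre of the underside, on the mat); z up, x along the screw towards its T-handle, y along the jaws. Two 8 mm steel guide rods run along x at y = +46 and -46 mm, tops 14 mm above the bed: the stone goes between them. At the +x end a nut block, 32 mm above the bed
- fixed_jaw: the vise's fixed jaw (no screw): 110 mm long along y, 26 mm high above the bed, rigid, its flat cork lining (72 mm long) looking to +x. Origin at the middle of the cork face, level with the bed (x = -58, y = 0, z = 22 mm in the vise's frame); axes as the vise's. Set against it and centred, the stone's origin is at x = 15 mm, y = 0, z = 0 in this frame
- screw_jaw (a joint): place of the screw jaw (top 26 mm above the bed, cork-faced, carrying the steel screw and brass T-handle behind it), in m, 0 to 0.018 along the vise's x: the gap between the two cork faces is 72 mm plus this value. The screw locks it: it does not give when pushed
- screw_face (a point): the middle of the screw jaw's cork face (it looks to -x of the vise), at the level of the bed
- blank_ochre: bystander: an ochre-yellow blank stone, 28 x 28 mm, 56 mm tall, plain top, standing on the mat; origin at the centre of its underside
- blank_pale: bystander: a cream-white blank stone, 26 x 26 mm, 64 mm tall, plain top, standing on the mat; origin at the centre of its underside
- beast_seal: bystander: a mottled green seal with a carved crouching animal on a 34 mm square plinth, about 72 mm tall; origin at the centre of its underside
- green_dish: bystander: a small green porcelain dish, 76 mm across, 26 mm high; origin under its centre
- ink_paste: bystander: a round white dish of vermilion seal paste, 87 mm across, 19 mm high; origin under its centre
- graver: bystander: a blue-handled engraving knife, 145 mm long along its x, 9 mm thick, lying on the mat; origin near its middle
- dust_brush: bystander: a pink brush, 155 mm long along its x, 15 mm high at the bristles, lying on the mat; origin near its middle
There are look-alikes about, which are no part of the job. What is shaped like the seal but purple is not meant.

How it is judged:
By the outcome, as a careful person would: the job done as asked, in the order asked, and still so for the second after the job is handed in, while the arm keeps its last pose, push and grip.
It also fails if it takes over 48 s, if anything falls off the work surface, if the arm or the gripper's body presses on something with over 40 N, if the wrist force passes 120 N, or if a joint passes its speed limit or range.

## Robot

A 6-joint arm with a two-finger parallel gripper is mounted at the origin on the work surface. World frame = base frame: x ahead of the robot, y to its left, z up, the work surface at z = 0. Lengths are in m, angles in rad, forces in N, time in s.
With the tool pointing down it reaches from about 0.375 to 0.9 m from the base axis. Payload 3.1 kg.
Tool frame: the origin (TCP) lies on the centre line of the jaws, within the pads' length; the fingertips stand 8 mm ahead of it and the grasp point (between the pads) lies 11 mm behind it (finger_overhang is the distance from the TCP to the fingertips, in m); z points along the fingers, y is the line along which they close (so a half turn about z gives the same grasp; the last joint's range is limited). The gripper opens to 87 mm and grips with 3 to 60 N. Pads are 19 mm wide; open, the fingers measure 117 mm over their backs; the gripper's body (75 mm by 190 mm) begins 51 mm behind the grasp point.
Start: joints at [-1.48, 0.527, 1.433, -0, 1.181, -0.178], TCP at [0.167, -0.602, 0.231] pointing down, gripper open.
Joint ranges: [-3.08, 3.08], [-0.75, 2.2], [0.22, 2.44], [-1.43, 4.57], [0, 2.65], [-2.85, 2.85]. Speed limits (rad/s): [2.79, 2.79, 3.14, 3.14, 3.14, 3.14].

## Interface

Orientations are given as [roll, pitch, yaw] about the fixed x, y, z axes, in that order (R = Rz(yaw) Ry(pitch) Rx(roll)).
In Python, from cell import * gives the robot as it stands.
- The arm moves only by the tool drive_tool, never from a script. Its argument "deltas" is a list of rows, each a list of 7 numbers: the shift along the tool's x, y, z in m, then the turn, a rotation vector about the tool's x, y, z in rad, then the finger opening in m, from 0 to 0.087. In form: [[dx, dy, dz, rx, ry, rz, hand], ...]. A call has exactly 5 rows; each row shifts and turns the commanded pose from where the row before left it, along the tool's axes as they then stand; what a row does not reach is not made up. A row lasts 1/8 s, in which the tool goes at most 62.5 mm and 10.7 degrees, less where a joint would pass 70% of its speed; a pose out of reach is approached as far as the arm can. A call with a gripper value outside its range is refused whole. The fingers move at their own pace and stop on an object; "squeeze" is the grip in N (left out, the last holds). Time passes only in rows, so rows that do not move let the fingers close, or fill a call up. It gives the time, the measured TCP pose, the force, the opening and the grip force at its end, in the units of the state.
- sense(): the state, without advancing time (a new reading comes with each control period).
- get_image(name): name is "scene" or "top" or "wrist"; returns a dict with "image" (400x640x3 uint8, red, green, blue), "range_z" (400x640 float32, m along the optical axis (not along the pixel's ray), 0 where there is no reading), "vfov" (degrees; the focal length in pixels is half the picture's height over the tangent of half this angle, whatever the lens; pixels are square), "cx", "cy" (the principal point, pixels), "k1" (the pictures are not rectified: a ray, as slopes to the right and down, at radius r is drawn at 1 + k1 r^2 times it, then the intrinsics apply), "world_from_camera" (4x4, takes a point from camera to world coordinates). Camera axes: x right, y up, looking along -z (the intrinsics and any distortion apply to the point x, -y, -z); pixel columns grow to the right and rows downward; lengths in m; the calibration is good to about 2 mm. A picture is of the moment at which its call begins.
- job_done(): hands the job in; it is judged then, once.
The state is a dict: "t": time; "joint_positions": joint angles; "joint_vel": joint speeds; "joint_torque": joint torques, N m; "position": TCP position; "ee_rot": TCP orientation; "wrist_force": force on the tool from outside, world axes, zero at the start; "wrist_torque": the same for the moment, N m; "grip_width": opening from 0.0 (shut) to 1.0 (fully open); "grip_force": force on a finger pad.
Only numpy, scipy, OpenCV 4.12 (cv2) and the standard library are available. Lean on these libraries where they do the work, as an engineer would, in place of code of your own. Each camera call takes 0.05 s, during which the arm holds its last target. There are 200 camera calls.

## Working session

There is one attempt and no reset: what is moved stays moved. The work goes in short steps, Python scripts to look and compute and a tool call to move; the robot and the scene stay as the last step left them, time stands still between calls to the robot, and variables do not carry over. Pictures are saved under pics/ and viewed, at most 10 in all, crops included, and the job is handed in when it is done.

Besides the shell and the picture viewer there is one more tool, called after ">>>" as name([rows], argument=value, ...), one row to a line, values as JSON. drive_tool: Moves the arm, as the interface text tells. Its arguments: {"type":"object","properties":{"deltas":{"type":"array","items":{"type":"array","items":{"type":"number"}}},"squeeze":{"type":"number"}},"required":["deltas"]}

```bash
mkdir -p pics; ls
cat > h.py <<'E'
import numpy as np, cv2, pickle
from cell import *
def grab(n):
    d=get_image(n); pickle.dump(d,open(f'{n}.pkl','wb')); return d
def load(n): return pickle.load(open(f'{n}.pkl','rb'))
def K(d):
    f=200/np.tan(np.radians(d['vfov'])/2)
    return np.array([[f,0,d['cx']],[0,f,d['cy']],[0,0,1.]]),np.array([d['k1'],0,0,0,0.])
def pts(d,uv,z=None,plane=None):
    k,D=K(d); uv=np.array(uv,float).reshape(-1,1,2)
    n=cv2.undistortPointsIter(uv,k,D,None,None,(3,100,1e-10)).reshape(-1,2)
    W=np.array(d['world_from_camera']); r=np.c_[n[:,0],-n[:,1],-np.ones(len(n))]
    rw=r@W[:3,:3].T; o=W[:3,3]
    if plane is not None: s=(plane-o[2])/rw[:,2]
    else:
        s=d['range_z'][uv[:,0,1].round().astype(int),uv[:,0,0].round().astype(int)] if z is None else z
    return o+rw*np.reshape(s,(-1,1))
def cloud(d):
    v,u=np.mgrid[0:400,0:640]
    return pts(d,np.c_[u.ravel(),v.ravel()]).reshape(400,640,3)
E
python3 - <<'E'
from h import *
print(sense())
for n in('top','scene','wrist'):
    d=grab(n); cv2.imwrite(f'pics/{n}0.png',d['image'][:,:,::-1]); print(n,d['vfov'],d['k1'],np.round(d['world_from_camera'],3).tolist())
E
```

```text
pics
{'t': 0.0, 'joint_positions': array([-1.47953948e+00,  5.28439828e-01,  1.43387279e+00, -2.71237450e-05,
        1.18136389e+00, -1.78478075e-01]), 'joint_vel': array([ 0.00033001,  0.0005934 , -0.00075193, -0.00083701,  0.00052805,
        0.00105767]), 'joint_torque': array([ 9.41654871e-04, -4.40038311e+01, -1.76591367e+01,  6.33424195e-02,
        5.82086190e-02, -1.65202919e-04]), 'position': array([ 0.16651775, -0.60169189,  0.22959716]), 'ee_rot': array([-3.13953745e+00, -3.45277093e-04,  2.69744893e-01]), 'wrist_force': array([-0.6049479 ,  0.62794094,  0.06794775]), 'wrist_torque': array([ 0.02208538, -0.00477391, -0.00765881]), 'grip_force': 0.0, 'grip_width': 0.9994293342826935}
top 44.926590293181896 -0.1512622944393892 [[0.028, 0.985, -0.168, 0.23], [-1.0, 0.03, 0.005, -0.001], [0.01, 0.168, 0.986, 1.422], [0.0, 0.0, 0.0, 1.0]]
scene 53.13907189092739 -0.010795728357012183 [[-0.627, -0.631, 0.457, 0.941], [0.779, -0.518, 0.352, 0.341], [0.014, 0.577, 0.817, 0.896], [0.0, 0.0, 0.0, 1.0]]
wrist 69.35523145247934 -0.024973824422641025 [[0.266, 0.935, 0.235, 0.23], [-0.964, 0.259, 0.064, -0.585], [-0.001, -0.243, 0.97, 0.382], [0.0, 0.0, 0.0, 1.0]]
```

View pics/top0.png

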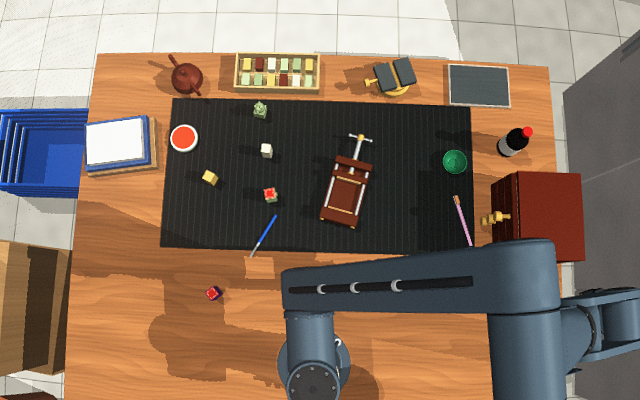

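View pics/scene0.png

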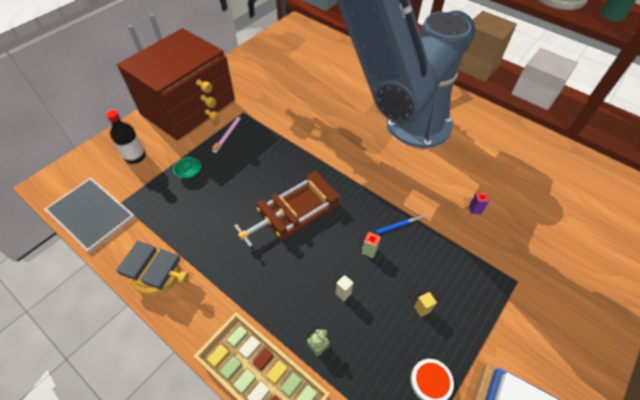

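Top view candidates for the seal: red-topped green stone at (270,195), purple red-topped look-alike at (213,293), mottled beast seal at (260,110). I choose (270,195). The vise is at about (346,190), with its T-handle at the top (358,138) and the fixed jaw at (340,216). Next is a close crop of the stone and vise.

Run:
```python
from h import *
d=load('top'); c=d['image'][120:240,240:400,::-1]
cv2.imwrite('pics/crop1.png',cv2.resize(c,None,fx=5,fy=5,interpolation=cv2.INTER_CUBIC))
for n in('top','scene'):
    d=load(n); P=cloud(d); im=d['image'].astype(int)
    m=(im[...,0]>150)&(im[...,1]<90)&(im[...,2]<90)&(P[...,2]>.05)&(P[...,2]<.075)&(P[...,0]>.3)
    nn,lab,st,ce=cv2.connectedComponentsWithStats(m.astype(np.uint8))
    for i in range(1,nn):
        if st[i,4]>15: print(n,ce[i],st[i,4],np.median(P[lab==i],axis=0))
    # rosewood/vise pts: heights
    x=P.reshape(-1,3)
    s=(x[:,0]>.3)&(x[:,0]<.75)&(x[:,1]<0.02)&(x[:,1]>-.2)
    for lo,hi in((.02,.03),(.043,.055),(.055,.062)):
        q=x[s&(x[:,2]>lo)&(x[:,2]<hi)]
        if len(q)>10: print(lo,len(q),q.mean(0),cv2.minAreaRect(q[:,:2].astype(np.float32)*1000))
```

```text
top [193.37142857  79.17142857] 35 [0.82540289 0.39067161 0.06309403]
top [269.11764706 193.08823529] 34 [0.48012951 0.14207127 0.06213729]
0.02 959 [ 0.49716201 -0.07538084  0.02442172] ((487.86151123046875, -73.40997314453125), (110.473876953125, 167.33285522460938), 75.95022583007812)
0.043 942 [ 0.49640494 -0.0762474   0.0495288 ] ((537.0499267578125, -86.24234008789062), (110.23210906982422, 269.02545166015625), 75.66751861572266)
0.055 184 [ 0.55944023 -0.08847232  0.05714369] ((499.6495666503906, -74.36027526855469), (107.89579772949219, 185.83486938476562), 74.0928726196289)
scene [372.09090909 238.54545455] 44 [0.48137645 0.14080347 0.06402505]
0.02 1138 [ 0.49620427 -0.07103307  0.02530503] ((501.57025146484375, -75.43614959716797), (105.90576171875, 186.49551391601562), 76.9511489868164)
0.043 1010 [ 0.50479291 -0.07580941  0.04989587] ((539.094482421875, -87.46832275390625), (110.9700698852539, 270.0215759277344), 76.287841796875)
0.055 306 [ 0.57742726 -0.09496317  0.05742116] ((504.8630065917969, -76.1781005859375), (111.32840728759766, 179.05397033691406), 74.62065887451172)
```

View pics/crop1.png

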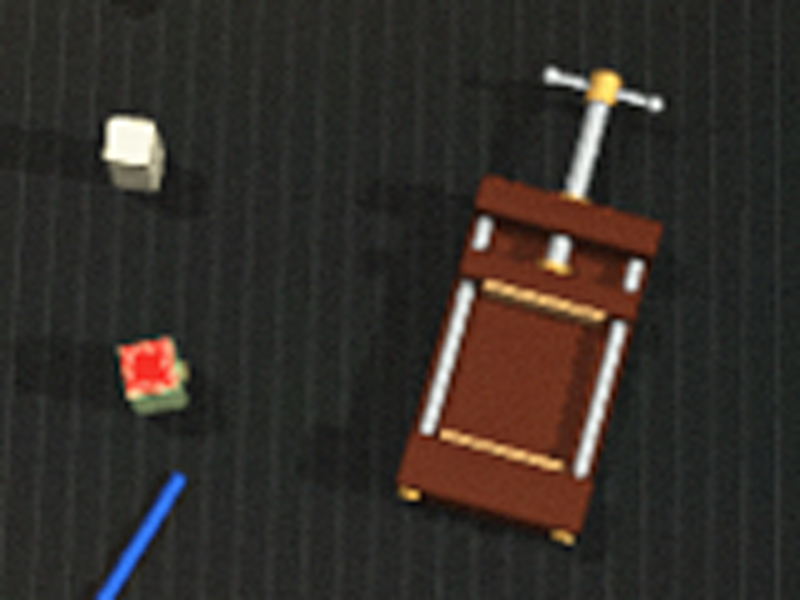

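The crop confirms a pale green stone with a red face and pale outline at crop (150,370), that is (270,194) in the top image. The cork faces lie at crop (502,450) for the fixed jaw and (545,300) for the screw jaw. I'm moving above the stone now.

>>> drive_tool([
  [0.042,-0.036,0.002,0,0,0,0.087],
  [0.042,-0.036,0.002,0,0,0,0.087],
  [0.042,-0.036,0.002,0,0,0,0.087],
  [0.042,-0.036,0.002,0,0,0,0.087],
  [0.042,-0.036,0.002,0,0,0,0.087],
])

```text
t: 0.78
position: [0.3218, -0.3713, 0.2204]
ee_rot: [-3.141, -0.0, 0.269]
wrist_force: [0.3, -0.2, -0.4]
grip_width: 1.004
grip_force: 0.0
```

>>> drive_tool([
  [0.033,-0.042,0.002,0,0,0.02,0.087],
  [0.033,-0.042,0.002,0,0,0.02,0.087],
  [0.033,-0.042,0.002,0,0,0.02,0.087],
  [0.033,-0.042,0.002,0,0,0.02,0.087],
  [0.033,-0.042,0.002,0,0,0.02,0.087],
])

```text
t: 1.4
position: [0.4343, -0.1293, 0.2105]
ee_rot: [3.141, -0.0, 0.169]
wrist_force: [0.3, 0.1, -0.3]
grip_width: 1.001
grip_force: 0.0
```

>>> drive_tool([
  [0.02,-0.047,0.002,0,0,0,0.087],
  [0.02,-0.047,0.002,0,0,0,0.087],
  [0.02,-0.047,0.002,0,0,0,0.087],
  [0.02,-0.047,0.002,0,0,0,0.087],
  [0.0,0.0,0.0,0,0,0,0.087],
])

```text
t: 2.02
position: [0.4809, 0.0709, 0.2023]
ee_rot: [-3.141, 0.0, 0.175]
wrist_force: [-1.6, -0.9, 0.3]
grip_width: 1.001
grip_force: 0.0
```

Run:
```python
from h import *
s=sense();print(s['position'],s['ee_rot'],s['wrist_force'])
d=grab('wrist'); cv2.imwrite('pics/w1.png',d['image'][:,:,::-1])
P=cloud(d); im=d['image'].astype(int)
top=(P[...,2]>.056)&(P[...,2]<.07)
red=(im[...,0]>130)&(im[...,1]<110)
n,lab,st,ce=cv2.connectedComponentsWithStats(top.astype(np.uint8))
for i in range(1,n):
    if st[i,4]>100:
        q=P[lab==i]; print(ce[i],st[i,4],red[lab==i].mean(),np.median(q,0),cv2.minAreaRect((q[:,:2]*1000).astype(np.float32)))
```

```text
[0.480925   0.07087875 0.20230688] [-3.14107238e+00  4.95253270e-05  1.75475632e-01] [-1.63378659 -0.85780169  0.34025576]
[251.61407249  40.41791045] 938 0.0 [0.61322752 0.15686916 0.06533963] ((613.7427368164062, 157.74557495117188), (26.094377517700195, 26.15988540649414), 84.63196563720703)
[ 80.32063075 105.44546649] 761 0.0 [0.52837268 0.32124988 0.05728946] ((528.2703247070312, 321.8045654296875), (28.660219192504883, 28.63170623779297), 63.756622314453125)
[253.32163743 182.56959064] 855 0.0 [0.48150259 0.13966343 0.06159353] ((480.8320617675781, 140.24533081054688), (29.902082443237305, 30.287242889404297), 12.494478225708008)
```

View pics/w1.png

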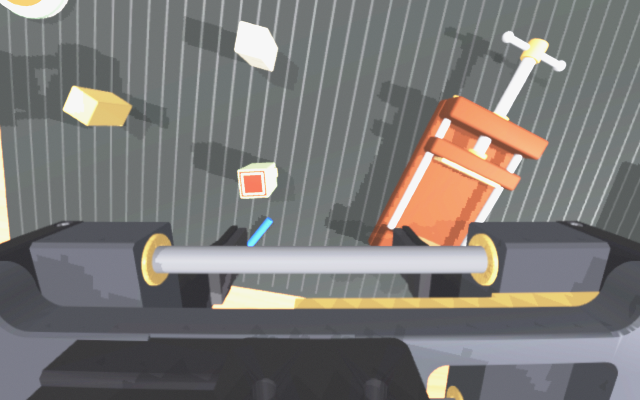

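The wrist view shows the seal at (253,182), the blanks at (255,45) and (97,105), the graver tip at (265,225) clear of the seal, and the vise at right. I'll go over the seal and descend.

>>> drive_tool([
  [0.0042,-0.0227,0,0,0,-0.0142,0.087],
  [0.0042,-0.0227,0,0,0,-0.0142,0.087],
  [0.004,-0.0227,0,0,0,-0.0142,0.087],
  [0,0,0.04,0,0,0,0.087],
  [0,0,0.04,0,0,0,0.087],
])

```text
t: 2.7
position: [0.4813, 0.1358, 0.1223]
ee_rot: [3.141, -0.002, 0.211]
wrist_force: [0.1, 0.9, -0.6]
grip_width: 0.999
grip_force: 0.0
```

Run:
```python
from h import *
s=sense();print(s['position'],s['ee_rot'],s['wrist_force'])
d=grab('wrist')
P=cloud(d)
top=(P[...,2]>.056)&(P[...,2]<.07)
n,lab,st,ce=cv2.connectedComponentsWithStats(top.astype(np.uint8))
for i in range(1,n):
    if st[i,4]>100:
        q=P[lab==i]; print(ce[i],st[i,4],np.median(q,0),cv2.minAreaRect((q[:,:2]*1000).astype(np.float32)))
```

```text
[0.48131827 0.13584549 0.12228698] [ 3.14082927e+00 -2.13207950e-03  2.11179540e-01] [ 0.08118211  0.92573314 -0.63482073]
[328.05060506  24.37513751] 1818 [0.61274258 0.15769666 0.06535311] ((613.6295166015625, 157.85940551757812), (26.33654022216797, 26.177854537963867), 85.1034927368164)
[ 83.13194444 103.8       ] 1440 [0.52853679 0.32160263 0.05727895] ((528.3035278320312, 321.77117919921875), (29.17462921142578, 29.046165466308594), 65.6672134399414)
[313.10753425 215.47191781] 1460 [0.48194916 0.14044711 0.06165683] ((481.135498046875, 140.50732421875), (29.388227462768555, 29.85750961303711), 12.328499794006348)
```

>>> drive_tool([
  [0.001,-0.0045,0.01,0,0,-0.005,0.087],
  [0,0,0.03,0,0,0,0.087],
  [0,0,0.03,0,0,0,0.087],
  [0,0,0.02,0,0,0,0.087],
  [0,0,0.01,0,0,0,0.087],
])

```text
t: 3.38
position: [0.4816, 0.1413, 0.0227]
ee_rot: [3.141, -0.001, 0.217]
wrist_force: [0.0, -0.1, 0.5]
grip_width: 1.0
grip_force: 0.0
```

>>> drive_tool([
  [0,0,0,0,0,0,0.06],
  [0,0,0,0,0,0,0.045],
  [0,0,0,0,0,0,0.04],
  [0,0,0,0,0,0,0.036],
  [0,0,0,0,0,0,0.036],
], squeeze=10)

```text
t: 4.0
position: [0.4808, 0.1418, 0.0228]
ee_rot: [3.142, -0.0, 0.217]
wrist_force: [0.6, -0.6, 0.3]
grip_width: 0.515
grip_force: 0.0
```

>>> drive_tool([
  [0,0,0.003,0,0,0,0.036],
  [0,0,0,0,0,0,0.034],
  [0,0,0,0,0,0,0.03],
  [0,0,0,0,0,0,0.026],
  [0,0,0,0,0,0,0.026],
], squeeze=10)

```text
t: 4.62
position: [0.4806, 0.1417, 0.0195]
ee_rot: [-3.142, 0.0, 0.217]
wrist_force: [0.2, -0.3, -0.6]
grip_width: 0.347
grip_force: 10.0
```

>>> drive_tool([
  [0,0,0,0,0,0,0.02],
  [0,0,0,0,0,0,0.02],
  [0,0,0,0,0,0,0.02],
  [0,0,0,0,0,0,0.02],
  [0,0,0,0,0,0,0.02],
], squeeze=20)

```text
t: 5.25
position: [0.4806, 0.1417, 0.0195]
ee_rot: [-3.142, 0.0, 0.217]
wrist_force: [-0.2, 0.8, -1.5]
grip_width: 0.343
grip_force: 20.0
```

>>> drive_tool([
  [0,0,-0.01,0,0,0,0.02],
  [0,0,-0.03,0,0,0,0.02],
  [0,0,-0.045,0,0,0,0.02],
  [0,0,-0.05,0,0,0,0.02],
  [0,0,-0.05,0,0,0,0.02],
])

```text
t: 5.88
position: [0.4801, 0.1417, 0.2067]
ee_rot: [3.142, -0.0, 0.217]
wrist_force: [0.7, 0.4, -1.6]
grip_width: 0.341
grip_force: 20.0
```

>>> drive_tool([
  [-0.015,0.021,0,0,0,0,0.02],
  [-0.025,0.035,0,0,0,0,0.02],
  [-0.025,0.035,0,0,0,0,0.02],
  [-0.025,0.035,0,0,0,0,0.02],
  [-0.015,0.025,0,0,0,0,0.02],
])

```text
t: 6.5
position: [0.4094, -0.0295, 0.2051]
ee_rot: [3.141, 0.0, 0.216]
wrist_force: [0.3, -0.7, -0.7]
grip_width: 0.344
grip_force: 20.0
```

>>> drive_tool([
  [0,0,0,0,0,0.09,0.02],
  [0,0,0,0,0,0.14,0.02],
  [0,0,0,0,0,0.14,0.02],
  [0,0,0,0,0,0.09,0.02],
  [0,0,0,0,0,0,0.02],
])

```text
t: 7.12
position: [0.4104, -0.0283, 0.205]
ee_rot: [3.142, -0.0, -0.242]
wrist_force: [0.7, -0.1, -0.5]
grip_width: 0.339
grip_force: 20.0
```

Run:
```python
from h import *
s=sense();print(s['position'],s['ee_rot'],s['wrist_force'],s['grip_width'],s['grip_force'])
d=grab('wrist'); cv2.imwrite('pics/w2.png',d['image'][:,:,::-1])
P=cloud(d);x=P.reshape(-1,3)
for lo,hi in((.022,.028),(.045,.055),(.055,.062)):
    m=((P[...,2]>lo)&(P[...,2]<hi)&(P[...,0]>.38)&(P[...,0]<.8)&(abs(P[...,1]+.08)<.15))
    n,lab,st,ce=cv2.connectedComponentsWithStats(m.astype(np.uint8))
    for i in range(1,n):
        if st[i,4]>300:
            q=P[lab==i]; print(lo,ce[i].round(),st[i,4],np.median(q,0).round(4),cv2.minAreaRect((q[:,:2]*1000).astype(np.float32)))
```

```text
[ 0.41040132 -0.02828963  0.20502967] [ 3.14156567e+00 -4.69511441e-04 -2.41555262e-01] [ 0.67889154 -0.13499858 -0.51805851] 0.3394821452686884 20.00042530358769
0.022 [323.  33.] 544 [ 0.5688 -0.0712  0.0236] ((568.2432250976562, -71.48733520507812), (37.80900955200195, 14.580363273620605), 75.10745239257812)
0.022 [371.  34.] 539 [ 0.5565 -0.12    0.0236] ((556.1073608398438, -119.5171890258789), (36.046165466308594, 15.127545356750488), 76.51705932617188)
0.022 [345. 111.] 6423 [ 0.4873 -0.0763  0.0235] ((485.09588623046875, -76.2119140625), (87.25245666503906, 95.25032043457031), 76.1692886352539)
0.045 [346.  15.] 772 [ 0.5701 -0.0947  0.0528] ((572.6347045898438, -96.07392883300781), (109.30726623535156, 13.739705085754395), 72.56725311279297)
0.045 [346.  53.] 2443 [ 0.5387 -0.088   0.0492] ((540.50537109375, -89.12364196777344), (105.40499114990234, 25.758359909057617), 76.26409912109375)
0.045 [344. 173.] 3354 [ 0.4243 -0.0595  0.0492] ((424.05712890625, -60.05866241455078), (109.67682647705078, 37.26435089111328), 75.91825103759766)
0.055 [349.   7.] 1255 [ 0.576  -0.0979  0.0557] ((575.6622314453125, -97.67240142822266), (107.89796447753906, 12.987817764282227), 76.4069595336914)
```

View pics/w2.png

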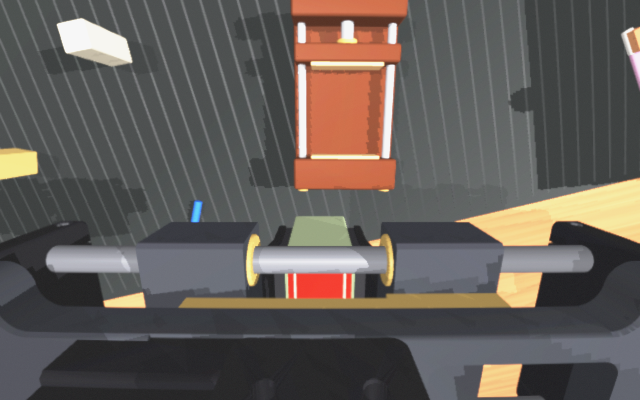

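The wrist view has the vise nearly square to the tool: the fixed cork face runs from (310,157) to (379,157), the screw cork is at row 65, and the held stone is at (320,230). I'll measure the held stone and the vise in the tool frame together, so camera bias cancels.

Run:
```python
from h import *
from scipy.spatial.transform import Rotation as R
d=load('wrist'); p=np.array([0.41040,-0.02829,0.20503]); T=R.from_euler('xyz',[np.pi,0,-.2416]).as_matrix()
P=cloud(d); L=(P-p)@T
# stone pixels
for r in (220,226,232,238):
    row=L[r,278:362]; m=(abs(row[:,2])<.06)&(abs(row[:,1])<.0175)&(abs(row[:,0])<.03)
    q=row[m]; print('stone',r,len(q),q[:,1].min(),q[:,1].max(),np.polyfit(q[:,1],q[:,0],1) if len(q)>5 else '',q[:,2].mean())
for r in (278,284,290,296):
    row=L[r,278:362]; im=d['image'][r,278:362].astype(int); m=(im[:,0]>120)&(row[:,2]<-.03)&(row[:,2]>-.06)
    q=row[m]; 
    if len(q): print('top',r,len(q),q[:,1].min(),q[:,1].max(),q[:,0].mean(),q[:,2].mean())
# front top edge of fixed jaw: where height drops, per column
e=[]
for c in list(range(304,316,2))+list(range(374,388,2))+list(range(316,374,3)):
    for r in range(185,140,-1):
        if P[r,c,2]>.045 and P[r-1,c,2]<.04: e.append(L[r,c]); break
e=np.array(e); print('jaw edge fit x=f(y)',np.polyfit(e[:,1],e[:,0],1),len(e),e[:,0].std())
m=(P[...,2]>.045)&(P[...,2]<.055)
for name,r0,r1 in(('fix',160,186),('screw',46,60)):
    a=[]
    for r in range(r0,r1,3):
        q=L[r,270:420][m[r,270:420]]; a.append((q[:,1].min(),q[:,1].max()))
    print(name,np.median(a,0),np.median(a,0).mean())
im=d['image'].astype(int)
# cork ends & rods (bright)
for r in(90,110,130):
    rod=(im[r].min(1)>150)&(abs(L[r,:,1]-.04)<.08); print('rod cols',np.where(rod)[0], )
    q=L[r][rod]; print('rods y',q[q[:,1]<q[:,1].mean(),1].mean(),q[q[:,1]>q[:,1].mean(),1].mean())
```

```text
stone 220 49 -0.013853521463063557 0.014771600977211892 [-0.00062719  0.01493988] 0.007874074874728033
stone 226 54 -0.014083799290286463 0.014984816044595667 [-0.00334061  0.0149638 ] -0.0029420799007258682
stone 232 62 -0.01731605215625224 0.017131143333797276 [0.03313912 0.01442646] -0.010955004761801019
stone 238 64 -0.016919968195415063 0.01735797331945697 [0.01389501 0.0144031 ] -0.019445527127081676
top 278 69 -0.014326640787614198 0.01513062470941101 0.005326707530283293 -0.042366878856888605
top 284 70 -0.014299876932655272 0.015222121677553145 0.0025441615774684755 -0.04243451899200038
top 290 70 -0.014592802516370025 0.015516210733464037 -0.00038021868171790276 -0.04231835700780714
top 296 68 -0.014748393757275848 0.01485505155933724 -0.0033269996125699797 -0.04223169818900728
jaw edge fit x=f(y) [-0.03891642  0.04208297] 16 0.009322565254860195
fix [-0.02697108  0.08135431] 0.027191614594813847
screw [-0.02450511  0.07988187] 0.027688380200642453
rod cols [298 299 300 301 302 303 304 305 385 386 387 388 389 390 391 392]
rods y -0.018332851505850033 0.07327778192849162
rod cols [299 300 301 302 303 304 305 384 385 386 387 388 389 390 391]
rods y -0.018053314941751625 0.07300855050310766
rod cols [299 300 301 302 303 304 305 306 383 384 385 386 387 388 389 390]
rods y -0.0178675199225731 0.07306891776107702
```

>>> drive_tool([
  [0.013,0.005,0,0,0,0.004,0.02],
  [0.02,0.008,0,0,0,0,0.02],
  [0.02,0.008,0,0,0,0,0.02],
  [0.015,0.006,0,0,0,0,0.02],
  [0,0,0,0,0,0,0.02],
])

```text
t: 7.8
position: [0.4715, -0.0721, 0.2045]
ee_rot: [3.141, -0.001, -0.247]
wrist_force: [-0.5, 1.0, -2.1]
grip_width: 0.343
grip_force: 20.0
```

>>> drive_tool([
  [0,0,0.02,0,0,0,0.02],
  [0,0,0.025,0,0,0,0.02],
  [0,0,0.03,0,0,0,0.02],
  [0,0,0.015,0,0,0,0.02],
  [0,0,0,0,0,0,0.02],
])

```text
t: 8.43
position: [0.4685, -0.0703, 0.1136]
ee_rot: [-3.141, 0.004, -0.246]
wrist_force: [-0.3, 0.1, -0.8]
grip_width: 0.339
grip_force: 20.0
```

Run:
```python
from h import *
s=sense();print(s['position'],s['ee_rot'],s['wrist_force'],s['grip_width'],s['grip_force'])
p=s['position'];y=-.2457;u=np.array([np.cos(y),np.sin(y)]);v=np.array([-np.sin(y),np.cos(y)])
r=p[:2]-np.array([.4421,-.0646]);print('TCP in fixed jaw frame (from w2):',r@u,r@v)
d=grab('wrist'); cv2.imwrite('pics/w3.png',d['image'][:,:,::-1])
```

```text
[ 0.46853257 -0.07030936  0.11359659] [-3.14095936  0.00409582 -0.24614667] [-0.34607333  0.14745265 -0.83111386] 0.3390658325108258 19.999995182733983
TCP in fixed jaw frame (from w2): 0.027027450697158294 0.0008914435929839696
```

View pics/w3.png

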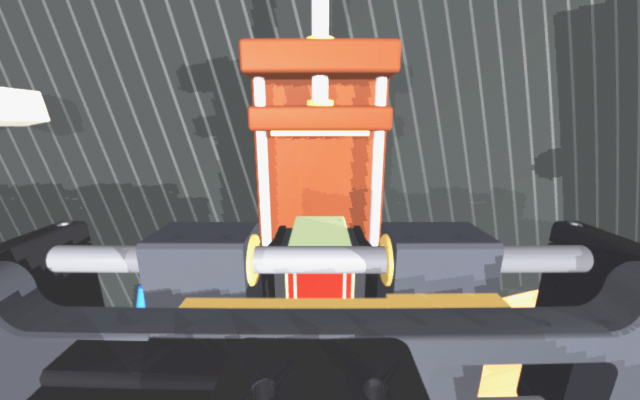

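The stone hangs between the rods: it spans columns 289–350 at row 220, with the rods at about columns 264 and 376 and the screw cork at row 133. I'll let it settle and measure the centring again.

>>> drive_tool([
  [0,0,0.01,0,0,0,0.02],
  [0,0,0.01,0,0,0,0.02],
  [0,0,0,0,0,0,0.02],
  [0,0,0,0,0,0,0.02],
  [0,0,0,0,0,0,0.02],
])

```text
t: 9.1
position: [0.4703, -0.0712, 0.0948]
ee_rot: [3.142, -0.001, -0.247]
wrist_force: [-0.1, 0.6, -1.9]
grip_width: 0.344
grip_force: 20.0
```

```bash
cat > m.py <<'E'
from h import *
from scipy.spatial.transform import Rotation as R
s=sense();p=s['position'];print(p,s['ee_rot'],s['wrist_force'])
y=-.2457;u=np.array([np.cos(y),np.sin(y)]);v=np.array([-np.sin(y),np.cos(y)])
r=p[:2]-np.array([.4421,-.0646]);print('TCP in fixed jaw frame (from w2):',r@u,r@v)
d=grab('wrist');T=R.from_euler('xyz',s['ee_rot']).as_matrix();P=cloud(d);L=(P-p)@T;im=d['image'].astype(int)
for r in range(276,298,5):
    q=L[r,278:362]; q=q[(im[r,278:362,0]>120)&(q[:,2]<-.03)&(q[:,2]>-.06)]
    if len(q):print('top',r,q[:,1].min(),q[:,1].max(),(q[:,1].min()+q[:,1].max())/2)
m=(P[...,2]>.044)&(P[...,2]<.053)&(L[...,0]>.02)&(L[...,0]<.09)&(abs(L[...,1])<.07)
q=L[m];print('screw jaw top',cv2.minAreaRect((q[:,:2]*1000).astype(np.float32)),q[:,0].min(),np.percentile(q[:,0],1))
ys=[]
for r in range(60,240,6):
    rod=(im[r].min(1)>150)&(abs(abs(L[r,:,1])-.046)<.012)&(P[r,:,2]>.025)&(P[r,:,2]<.05)&(L[r,:,0]<.05)
    q=L[r][rod]
    a,b=q[q[:,1]<0],q[q[:,1]>0]
    if len(a)>4 and len(b)>4: ys.append((a[:,0].mean(),(a[:,1].min()+a[:,1].max()+b[:,1].min()+b[:,1].max())/4))
print('rod mid x,y',np.round(ys,4).tolist())
E
python3 m.py
```

```text
[ 0.47028149 -0.07121022  0.09476038] [ 3.14151665e+00 -5.16030739e-04 -2.46578868e-01] [-0.14178453  0.6405059  -1.9079688 ]
TCP in fixed jaw frame (from w2): 0.028942961700280163 0.0004430421461259249
top 276 -0.014843350689467972 0.01570938299606633 0.0004330161532991794
top 281 -0.015016811898051976 0.015864686058834895 0.0004239370803914592
top 286 -0.015177330831584112 0.01599815678722994 0.0004104129778229144
top 291 -0.014508244809126283 0.015373686133750477 0.0004327206623120968
top 296 -0.01481917165856933 0.015492845316269745 0.0003368368288502073
screw jaw top ((75.0507583618164, 0.15604400634765625), (29.241151809692383, 106.47425079345703), 0.002724603284150362) 0.06042966817894651 0.06048182537402044
rod mid x,y [[0.0474, 0.0002], [0.0431, 0.0001], [0.0387, 0.0], [0.0343, 0.0001], [0.0298, 0.0002], [0.0253, 0.0002], [0.0207, 0.0001], [0.0162, 0.0001], [0.0115, 0.0001], [0.0068, 0.0], [0.0021, 0.0001], [-0.0028, 0.0005], [-0.0077, 0.0003], [-0.0125, 0.0004]]
```

>>> drive_tool([
  [0,-0.0003,0.015,0,0,0,0.02],
  [0,0,0.015,0,0,0,0.02],
  [0,0,0.011,0,0,0,0.02],
  [0,0,0.005,0,0,0,0.02],
  [0,0,0.001,0,0,0,0.02],
])

```text
t: 9.78
position: [0.4702, -0.0708, 0.0474]
ee_rot: [-3.142, 0.0, -0.247]
wrist_force: [-0.6, -0.6, -0.3]
grip_width: 0.346
grip_force: 20.0
```

>>> drive_tool([
  [0,0,0.001,0,0,0,0.02],
  [0,0,0.001,0,0,0,0.02],
  [0,0,0.001,0,0,0,0.02],
  [0,0,0.0005,0,0,0,0.02],
  [0,0,0,0,0,0,0.02],
])

```text
t: 10.4
position: [0.4701, -0.0708, 0.0441]
ee_rot: [-3.142, 0.0, -0.247]
wrist_force: [-0.2, 0.5, -1.4]
grip_width: 0.343
grip_force: 20.0
```

>>> drive_tool([
  [-0.003,0,0,0,0,0,0.02],
  [-0.004,0,0,0,0,0,0.02],
  [-0.003,0,0,0,0,0,0.02],
  [-0.001,0,0,0,0,0,0.02],
  [0,0,0,0,0,0,0.02],
])

```text
t: 11.02
position: [0.4595, -0.0681, 0.0441]
ee_rot: [-3.142, -0.0, -0.247]
wrist_force: [0.2, -0.2, -1.3]
grip_width: 0.343
grip_force: 20.0
```

>>> drive_tool([
  [0,0,0.0005,0,0,0,0.02],
  [0,0,0.0005,0,0,0,0.02],
  [0,0,0.0005,0,0,0,0.02],
  [0,0,0.0005,0,0,0,0.02],
  [0,0,0,0,0,0,0.02],
])

```text
t: 11.65
position: [0.4595, -0.0681, 0.042]
ee_rot: [-3.142, 0.0, -0.247]
wrist_force: [-0.6, -1.1, -1.2]
grip_width: 0.343
grip_force: 20.0
```

Expected bed contact is at z ≈ 0.0415, so I'll creep down from here.

>>> drive_tool([
  [0,0,0.0003,0,0,0,0.02],
  [0,0,0.0003,0,0,0,0.02],
  [0,0,0.0002,0,0,0,0.02],
  [0,0,0,0,0,0,0.02],
  [0,0,0,0,0,0,0.02],
])

```text
t: 12.28
position: [0.4595, -0.0682, 0.0414]
ee_rot: [3.142, -0.0, -0.247]
wrist_force: [-1.2, 1.1, 2.5]
grip_width: 0.341
grip_force: 20.0
```

Contact with the bed gives about 4 N. Next I ease towards the fixed jaw.

>>> drive_tool([
  [-0.0004,0,0,0,0,0,0.02],
  [-0.0004,0,0,0,0,0,0.02],
  [-0.0004,0,0,0,0,0,0.02],
  [-0.0003,0,0,0,0,0,0.02],
  [0,0,0,0,0,0,0.02],
])

```text
t: 12.9
position: [0.459, -0.0682, 0.0415]
ee_rot: [3.141, -0.002, -0.247]
wrist_force: [3.0, -0.8, 3.4]
grip_width: 0.342
grip_force: 20.0
```

>>> drive_tool([
  [-0.0003,0,0,0,0,0,0.02],
  [-0.0002,0,0,0,0,0,0.02],
  [-0.0002,0,0,0,0,0,0.02],
  [0,0,0,0,0,0,0.02],
  [0,0,0,0,0,0,0.02],
])

```text
t: 13.52
position: [0.458, -0.068, 0.0414]
ee_rot: [3.141, -0.001, -0.247]
wrist_force: [1.9, -1.0, 5.1]
grip_width: 0.342
grip_force: 20.0
```

>>> drive_tool([
  [-0.0002,0,-0.0001,0,0,0,0.02],
  [-0.0002,0,0,0,0,0,0.02],
  [-0.0002,0,0,0,0,0,0.02],
  [0,0,0,0,0,0,0.02],
  [0,0,0,0,0,0,0.02],
])

```text
t: 14.15
position: [0.457, -0.0676, 0.0414]
ee_rot: [3.141, -0.001, -0.247]
wrist_force: [2.8, -1.1, 5.6]
grip_width: 0.344
grip_force: 20.0
```

>>> drive_tool([
  [-0.0002,0,0,0,0,0,0.02],
  [-0.0002,0,0,0,0,0,0.02],
  [-0.0002,0,0,0,0,0,0.02],
  [0,0,0,0,0,0,0.02],
  [0,0,0,0,0,0,0.02],
])

```text
t: 14.78
position: [0.4566, -0.0675, 0.0414]
ee_rot: [3.141, -0.001, -0.247]
wrist_force: [4.3, -1.0, 3.8]
grip_width: 0.344
grip_force: 20.0
```

>>> drive_tool([
  [-0.0002,0,0,0,0,0,0.02],
  [-0.0001,0,0,0,0,0,0.02],
  [-0.0001,0,0,0,0,0,0.02],
  [0,0,0,0,0,0,0.02],
  [0,0,0,0,0,0,0.02],
])

```text
t: 15.4
position: [0.4566, -0.0675, 0.0414]
ee_rot: [3.141, -0.002, -0.247]
wrist_force: [5.0, -0.3, 4.5]
grip_width: 0.342
grip_force: 20.0
```

```bash
python3 m.py
python3 - <<'E'
from h import *
d=load('wrist'); cv2.imwrite('pics/w4.png',cv2.resize(d['image'][100:320,200:440,::-1],None,fx=2.5,fy=2.5))
print(sense()['wrist_force'],sense()['wrist_torque'])
E
```

```text
[ 0.4566312  -0.06749089  0.04144072] [ 3.14143893e+00 -1.74658211e-03 -2.46659855e-01] [ 5.01804844 -0.28157209  4.54914833]
TCP in fixed jaw frame (from w2): 0.014797956389605618 0.0007304359467552355
top 276 -0.014964082896444878 0.015787213079869918 0.00041156509171251954
top 281 -0.014937272995994021 0.01599190721969239 0.0005273171118491838
top 286 -0.014415454626184888 0.01524012419616381 0.0004123347849894609
top 291 -0.014514300287172809 0.015411271683289006 0.0004484856980580985
top 296 -0.014874707792880516 0.015720721935067718 0.00042300707109360104
screw jaw top ((82.0965576171875, 0.3082466125488281), (15.804750442504883, 106.04666900634766), 0.003148329444229603) 0.07419371770439917 0.07432143327235671
rod mid x,y [[0.0489, 0.0003], [0.0456, 0.0004], [0.0423, 0.0005], [0.039, 0.0004], [0.0356, 0.0004], [0.0322, 0.0004], [0.0287, 0.0005], [0.0252, 0.0003], [0.0217, 0.0005], [0.0182, 0.0002]]
[ 5.42671386 -1.65560325  4.70217899] [-0.06521551 -0.80919283  0.02757909]
```

View pics/w4.png

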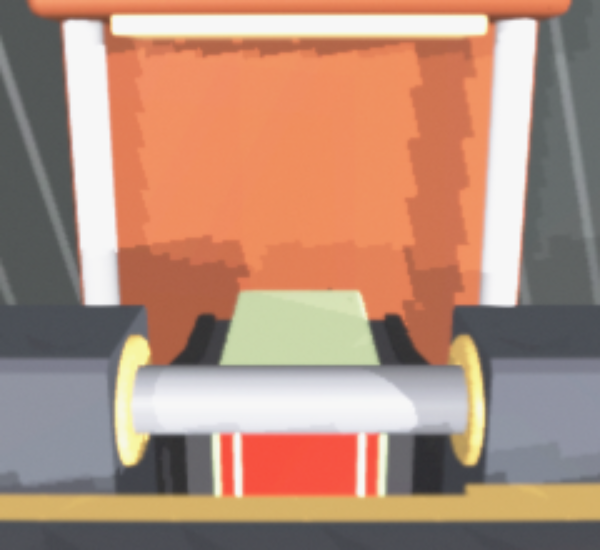

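The stone is centred, with its mid at 0.4 mm and the rod mid at 0.4 mm. It touches the jaw, because the last step gave no motion. I'll build up the push.

>>> drive_tool([
  [-0.0002,0,0,0,0,0,0.02],
  [-0.0002,0,0,0,0,0,0.02],
  [-0.0001,0,0,0,0,0,0.02],
  [0,0,0,0,0,0,0.02],
  [0,0,0,0,0,0,0.02],
])

```text
t: 16.08
position: [0.4566, -0.0675, 0.0415]
ee_rot: [3.141, -0.003, -0.247]
wrist_force: [5.9, -0.8, 3.6]
grip_width: 0.343
grip_force: 20.0
```

```bash
cat > f.py <<'E'
from h import *
F=[]
for i in range(5):
    s=sense();F.append(s['wrist_force']); get_image('wrist')
F=np.array(F);u=np.array([np.cos(-.2457),np.sin(-.2457)]);v=np.array([-u[1],u[0]])
print('fx',F[:,:2]@u,'fy',(F[:,:2]@v).mean(),'fz',F[:,2]);print(s['position'],s['ee_rot'],s['t'],s['wrist_torque'])
E
python3 f.py
```

```text
fx [5.89973483 5.22945571 6.17685187 5.4482444  5.94614673] fy 0.7061482536532242 fz [3.57810377 4.18421106 3.98342773 4.46699027 2.84453816]
[ 0.45659709 -0.06749523  0.04145317] [ 3.14139526e+00 -2.69871853e-03 -2.46763542e-01] 16.275 [-0.04856835 -0.92933002  0.020867  ]
```

>>> drive_tool([
  [-0.0003,0,0,0,-0.001,0,0.02],
  [-0.0003,0,0,0,-0.001,0,0.02],
  [-0.0002,0,0,0,-0.001,0,0.02],
  [0,0,0,0,0,0,0.02],
  [0,0,0,0,0,0,0.02],
])

```text
t: 16.95
position: [0.4566, -0.0675, 0.0414]
ee_rot: [3.141, -0.001, -0.247]
wrist_force: [6.8, -0.5, 1.8]
grip_width: 0.346
grip_force: 20.0
```

```bash
python3 f.py
```

```text
fx [6.72977181 6.96535607 6.55015638 7.40222012 6.74154458] fy 1.7123575967128992 fz [1.7801763  2.7720065  3.35007442 2.77798737 1.42438826]
[ 0.45661718 -0.06749537  0.04144905] [ 3.14133837e+00 -1.41758706e-03 -2.46947726e-01] 17.15 [ 0.00882641 -1.13204416  0.03854368]
```

>>> drive_tool([
  [-0.0005,0,0.0001,0,-0.001,0,0.02],
  [-0.0005,-0.0001,0.0001,0,-0.001,0,0.02],
  [-0.0005,0,0,0,-0.001,0,0.02],
  [-0.0003,0,0,0,0,0,0.02],
  [0,0,0,0,0,0,0.02],
])

```text
t: 17.82
position: [0.4566, -0.0675, 0.0415]
ee_rot: [3.141, -0.002, -0.247]
wrist_force: [9.5, 0.4, 1.6]
grip_width: 0.342
grip_force: 20.0
```

```bash
python3 f.py
```

```text
fx [9.1224931  9.48953138 8.61073762 9.84196991 9.03881998] fy 2.5945984305267245 fz [1.64151036 2.77459472 2.03660722 2.07963766 2.33526308]
[ 0.45658429 -0.06749768  0.04147428] [ 3.14105920e+00 -2.11476996e-03 -2.47220725e-01] 18.025 [ 0.13978939 -1.46668287  0.01785693]
```

>>> drive_tool([
  [-0.0003,-0.0001,0.0001,0,-0.001,0,0.02],
  [-0.0003,-0.0001,0,0,-0.001,0,0.02],
  [0,-0.0001,0,0,0,0,0.02],
  [0,0,0,0,0,0,0.02],
  [0,0,0,0,0,0,0.02],
])

```text
t: 18.7
position: [0.4566, -0.0675, 0.0415]
ee_rot: [3.141, -0.001, -0.247]
wrist_force: [9.7, -1.5, 2.4]
grip_width: 0.344
grip_force: 20.0
```

```bash
python3 f.py; python3 m.py
python3 - <<'E'
from h import *
d=grab('scene'); P=cloud(d); cv2.imwrite('pics/s5.png',cv2.resize(d['image'][150:290,220:400,::-1],None,fx=4,fy=4,interpolation=cv2.INTER_CUBIC))
E
```

```text
fx [ 9.78994878 10.09951119  8.99840328  9.32450688  9.70102178] fy 1.1288984635032517 fz [2.38986303 1.6387643  2.44785772 3.14353361 2.40831921]
[ 0.45656834 -0.06748661  0.04145113] [ 3.14067993e+00 -1.33205360e-03 -2.47155249e-01] 18.9 [-0.15064132 -1.59675699  0.03417152]
[ 0.45655143 -0.0674812   0.04144694] [ 3.14066504e+00 -1.29911594e-03 -2.47121956e-01] [ 9.34335755 -1.55503841  2.50877196]
TCP in fixed jaw frame (from w2): 0.01471822020897709 0.0007204264899952023
top 276 -0.01484628368653585 0.015809091472908317 0.00048140389318623335
top 281 -0.014931129865341305 0.015831247217194963 0.000450058675926829
top 286 -0.014961666146891135 0.015394881241988494 0.00021660754754867974
top 291 -0.014603295883128047 0.015439750017499775 0.0004182270671858638
top 296 -0.014775610582110158 0.015606692326011667 0.0004155408719507545
screw jaw top ((82.13199615478516, 0.3416290283203125), (15.719147682189941, 105.79349517822266), 0.0031527113169431686) 0.07427325208911095 0.07436557269573411
rod mid x,y [[0.049, 0.0002], [0.0457, 0.0004], [0.0423, 0.0002], [0.0391, 0.0005], [0.0356, 0.0005], [0.0321, 0.0003], [0.0288, 0.0004], [0.0253, 0.0001], [0.0219, 0.0003], [0.0182, 0.0002]]
```

View pics/s5.png

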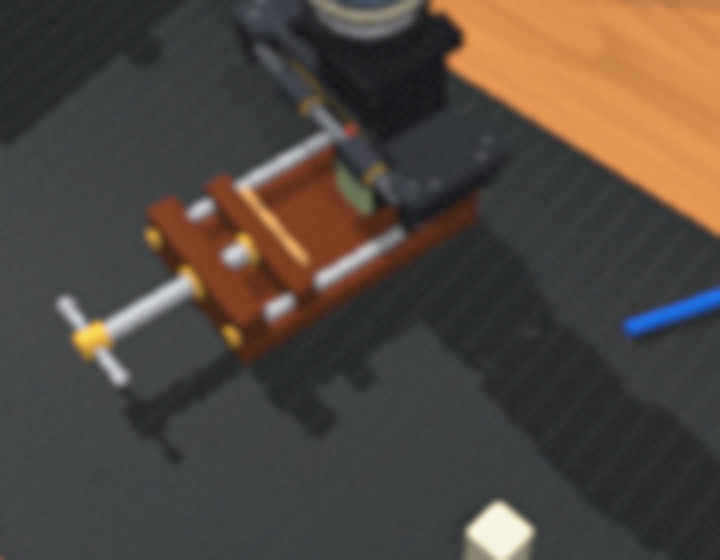

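The scene view shows the stone upright in the vise against the fixed jaw at crop (350,185). It is well clear of the screw jaw cork at crop (275,225), and nothing else has been disturbed. One small final trim of the push remains.

>>> drive_tool([
  [-0.0002,0,0,0,0,0,0.02],
  [-0.0002,0,0,0,0,0,0.02],
  [0,0,0,0,0,0,0.02],
  [0,0,0,0,0,0,0.02],
  [0,0,0,0,0,0,0.02],
])

```text
t: 19.68
position: [0.4566, -0.0675, 0.0415]
ee_rot: [3.141, -0.002, -0.247]
wrist_force: [10.3, -1.8, 2.2]
grip_width: 0.34
grip_force: 20.0
```

```bash
python3 f.py; python3 -c "
from cell import *
print(job_done())"
```

```text
fx [10.3935905  10.45307799  9.17813192 10.04377276 10.26253895] fy 1.125804883514169 fz [2.15052413 1.67186437 1.95444621 1.36773548 1.89073605]
[ 0.45656356 -0.06748185  0.04146161] [ 3.14062793e+00 -2.11189324e-03 -2.47146068e-01] 19.875 [-0.0648406  -1.66779749  0.04067346]
the job is handed in; nothing more can be done
None
```

The job is handed in at about 20 s: the green seal stands red face up on the vise bed, centred and square against the fixed jaw, clear of the screw jaw, and still held (20 N grip) and pushed at about 10 N.

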